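# Hover the dusting stencil over the gingerbread

### The job

Get the gingerbread ready for dusting: first swing the red-tabbed hold-down bar fully down onto the tray's rim, then pick up the blue stencil by its black handle, lift it over the row of jars and hold it level about 10 mm above the gingerbread slab, centred on it and with its edges square to the slab's edges (long side along long side). Nothing may touch the slab at any time, and the other things stay where they are. Finish while still holding the stencil motionless there: do not put it down or let go.

Things in the scene. Friction and masses are not known exactly. Their poses are not given: they have to be found in the camera images.
- clamp (a joint): hinge of the hold-down bar, rad: 0 = bar lies fully down (level) along the tray's rim, against its stop; grows as the free end with the red tab swings up (1.2 = limit). It starts raised, 0.6 to 1.0. Stiff hinge with friction (about 0.35 N m): stays where left, about 1 to 3 N at the tab moves it.
- clamp_hinge (a point): centre of the bar's hinge pin, fixed to the board under the trays, 49 mm above the work surface. Its axes do not move with the bar: the pin lies along y; the lowered bar points from here along -x (roughly towards the robot); z is up. A raised bar points to -x turned up towards +z by the joint value.
- clamp_tab (a point): centre of the upper face of the red tab at the bar's free end; the tab is 46 mm along the bar, 36 mm wide, 14 mm thick. This point lies 217 mm from the hinge pin along the bar and 7 mm above the bar's middle plane; axes move with the bar (x along the bar towards the hinge, y along the pin, z out of the upper face). The rest of the bar is steel, 18 mm wide, 12 mm thick. Lowered, the upper face is 56 mm above the work surface.
- slab_top (a point): centre of the top face of the brown gingerbread slab, 130 (along its x) x 100 (along its y) x 30 mm, fixed in the upper of two nested aluminium trays (290 x 220 mm, rim 40 mm above the work surface). The top face is 51 mm above the work surface. z is up.
- slab: the same gingerbread slab; origin at the centre of its underside, axes as slab_top
- station: the fixed wooden board 370 (x) x 250 (y) x 12 mm carrying the nested trays and the hold-down bar; origin at the centre of its underside on the work surface, x along the board's length. The bar lies above the rim on the -y side (105 mm from the middle).
- stencil_grip (a point): centre of the black handle bar of the blue stencil: the bar runs along x, straight, 14 mm square, its middle 50 mm above the stencil's underside, with 100 mm free length between two end posts and 39 mm free height between plate and bar. Grip it across (along y). Axes: x along the stencil's long side, z up.
- stencil_under (a point): centre of the underside of the blue stencil plate, 130 (x) x 100 (y) x 4 mm with cut-outs, 130 to 240 g, loose, lying on the work surface; axes as stencil_grip; 50 mm below it
- stencil: the whole stencil, origin and axes as stencil_under
- jar: amber glass jar, 80 mm diameter, 140 mm high, standing in the row between stencil and trays; origin at the centre of its foot
- canister: white ceramic canister, 88 mm diameter, 135 mm high with its knob, standing in the row; origin at the centre of its foot
- tin: green tin, 76 mm diameter, 125 mm high, standing in the row; origin at the centre of its foot
- whisk: stainless whisk lying along x, 275 mm long, 50 mm high; origin on the work surface under its middle
- scraper: red plastic dough scraper lying flat, about 120 x 110 x 12 mm; origin under its middle
- spoon_rest: blue ceramic spoon rest, 104 mm round dish with a stub handle, 16 mm high; origin under its middle
There are look-alikes about, which are no part of the job. Of the things that look like the stencil, take the one that is farthest from the robot's base at the start.

How it is judged:
By the outcome, as a careful person would: the job done as asked, in the order asked, and still so for the second after the job is handed in, while the arm keeps its last pose, push and grip.
It also fails if it takes over 67 s, if anything falls off the work surface, if the arm or the gripper's body presses on something with over 40 N, if the wrist force passes 120 N, or if a joint passes its speed limit or range.

### The arm

A 7-joint arm with a two-finger parallel gripper is mounted at the origin on the work surface. World frame = base frame: x ahead of the robot, y to its left, z up, the work surface at z = 0. Lengths are in mm, angles in rad, forces in N, time in s.
With the tool pointing down it reaches from about 400 to 900 mm from the base axis. Payload 5.5 kg.
Tool frame: the origin (TCP) lies on the centre line of the jaws, within the pads' length; the fingertips stand 25 mm ahead of it and the grasp point (between the pads) lies 6 mm ahead of it; z points along the fingers, y is the line along which they close (so a half turn about z gives the same grasp; the last joint's range is limited). The gripper opens to 92 mm and grips with 3 to 60 N. Pads are 19 mm wide; open, the fingers measure 130 mm over their backs; the gripper's body (75 mm by 190 mm) begins 47 mm behind the grasp point.
Start: joints at [1.46, 0.501, -0.427, 1.55, 0.221, 1.138, -0.21], TCP at [237.383, -605.102, 251.729] pointing down, gripper open.
Joint ranges: [-2.88, 2.88], [-0.31, 2.03], [-1.54, 1.56], [0.2, 2.42], [-1.41, 4.55], [0.19, 2.02], [-2.57, 2.57]. Speed limits (rad/s): [2.57, 2.57, 3.14, 3.14, 3.14, 3.14, 3.14].

### API

Orientations are given as a unit quaternion [w, x, y, z].
In Python, from rig import manip gives the robot as it stands.
- The arm moves only by the tool apply_moves, never from a script. Its argument "deltas" is a list of rows, each a list of 7 numbers: the opening, from 0 (shut) to 1 (fully open), then the shift along the tool's x, y, z each as a share of 20 mm, from -1 to 1, then the turn, a rotation vector about the tool's x, y, z each as a share of 0.1 rad, from -1 to 1. In form: [[fingers, dx, dy, dz, ax, ay, az], ...]. A call has 1 to 5 rows; each row shifts and turns the commanded pose from where the row before left it, along the tool's axes as they then stand; what a row does not reach is not made up. A row lasts 1/8 s, in which the tool goes at most 62.5 mm and 10.7 degrees, less where a joint would pass 70% of its speed; a pose out of reach is approached as far as the arm can. A call with a number of a shift or a turn outside -1 to 1 is refused whole. A call with a gripper value outside its range is refused whole. The fingers move at their own pace and stop on an object; "grip_force" is the grip in N (left out, the last holds). Time passes only in rows, so rows that do not move let the fingers close. It gives the time, the measured TCP pose, the force, the opening and the grip force at its end, in the units of the state.
- manip.get_obs(): the state, without advancing time (a new reading comes with each control period).
- manip.snapshot(name): name is "side" or "top" or "wrist"; returns (picture, depth): 480x640x3 uint8, red, green, blue; 480x640 float32, mm along the optical axis (not along the pixel's ray), 0 where there is no reading.
- manip.calibration(name): a dict with "vertical_fov" (degrees; the focal length in pixels is half the picture's height over the tangent of half this angle, whatever the lens; pixels are square), "cx", "cy" (the principal point, pixels), "extrinsics" (4x4, takes a point from camera to world coordinates). Camera axes: x right, y down, z forward; pixel columns grow to the right and rows downward; lengths in mm; the calibration is good to about 2 mm. A picture is of the moment at which its call begins: read the wrist's pose just before it. calibration takes no time and is no camera call; for the wrist camera it gives the pose at the moment of the call.
- manip.job_done(): hands the job in; it is judged then, once.
The state is a dict: "time": time; "joint_pos": joint angles; "dq": joint speeds; "effort": joint torques, N m; "position": TCP position; "ee_rot": TCP orientation; "ft_force": force on the tool from outside, world axes, zero at the start; "ft_torque": the same for the moment, N m; "width": finger opening in mm; "grasp_force": force on a finger pad.
Only numpy, scipy, OpenCV 4.12 (cv2) and the standard library are available. Lean on these libraries where they do the work, as an engineer would, in place of code of your own. Each camera call takes 0.05 s, during which the arm holds its last target. There are 200 camera calls.

## Working session

There is one attempt and no reset: what is moved stays moved. The work goes in short steps, Python scripts to look and compute and a tool call to move; the robot and the scene stay as the last step left them, time stands still between calls to the robot, and variables do not carry over. Pictures are saved under pics/ and viewed, at most 10 in all, crops included, and the job is handed in when it is done.

Besides the shell and the picture viewer there is one more tool, called after "Emit:" as name(argument=value, ...) on one line, values as JSON. apply_moves: Moves the arm, as the interface text tells. Shift numbers are shares of 20 mm and turn numbers shares of 0.1 rad, none past 1 either way. Its arguments: {"type":"object","properties":{"deltas":{"type":"array"},"grip_force":{"type":"number"}},"required":["deltas"]}

```bash
mkdir -p pics; cat > h.py <<'E'
import numpy as np, cv2
from rig import manip
from scipy.spatial.transform import Rotation as R
def K(n):
    c=manip.calibration(n); f=240/np.tan(np.radians(c["vertical_fov"])/2)
    return f,c["cx"],c["cy"],np.array(c["extrinsics"])
def ray(n,u,v,z,k=None):
    f,cx,cy,E=k or K(n); d=E[:3,:3]@np.array([(u-cx)/f,(v-cy)/f,1]); o=E[:3,3]
    return o+d*(z-o[2])/d[2]
def cloud(n,D,k=None):
    f,cx,cy,E=k or K(n); v,u=np.mgrid[:480,:640]
    P=np.stack([(u-cx)/f*D,(v-cy)/f*D,D],-1)
    return P@E[:3,:3].T+E[:3,3]
def snap(n,name):
    k=K(n); I,D=manip.snapshot(n); cv2.imwrite(f"pics/{name}.png",I[:,:,::-1]); np.savez(f"pics/{name}.npz",I=I,D=D,E=k[3],f=k[:3]); return I,D,k
E
python3 - <<'E'
from h import *
print(manip.get_obs())
for n in("top","side"):
    I,D,k=snap(n,n+"0"); print(n,k, (D>0).mean())
E
```

```text
{'time': 0.0, 'joint_pos': array([ 1.46019   ,  0.5018518 , -0.42674938,  1.55147369,  0.22080229,
        1.13829941, -0.21026397]), 'dq': array([ 0.00101358,  0.00034655, -0.00076659,  0.00063614, -0.00056216,
        0.00049566, -0.00018606]), 'effort': array([ 8.79576673e-04, -5.66604638e+01, -5.81640109e+00, -2.79117322e+01,
       -6.88152155e-02,  3.08252941e-02,  2.32940920e-04]), 'position': array([ 237.04485003, -604.51878777,  250.66228487]), 'ee_rot': array([-9.75907240e-04,  9.82578346e-01,  1.85846215e-01, -1.62602473e-04]), 'ft_force': array([ 0.38189321, -0.88560206,  0.72757029]), 'ft_torque': array([-0.01046044, -0.01812886, -0.0377138 ]), 'grasp_force': 0.0, 'width': 91.87326059033184}
top (np.float64(502.24636690907363), 325.8156118792416, 244.10714811331192, array([[-1.59567939e-02, -9.82529135e-01,  1.85423516e-01,
         3.19032628e+02],
       [-9.99633990e-01,  1.97281436e-02,  1.85117963e-02,
        -1.32578380e+02],
       [-2.18464410e-02, -1.85060260e-01, -9.82484317e-01,
         1.28669998e+03],
       [ 0.00000000e+00,  0.00000000e+00,  0.00000000e+00,
         1.00000000e+00]])) 0.9958561197916667
side (np.float64(447.291696837329), 312.8380315067269, 240.69263576228, array([[-9.18532265e-01, -2.37551076e-01,  3.16018929e-01,
         2.68842890e+02],
       [-3.94771540e-01,  5.94192054e-01, -7.00779019e-01,
         5.47634919e+02],
       [-2.13051265e-02, -7.68443419e-01, -6.39562978e-01,
         7.01108609e+02],
       [ 0.00000000e+00,  0.00000000e+00,  0.00000000e+00,
         1.00000000e+00]])) 0.9958756510416666
```

View pics/top0.png

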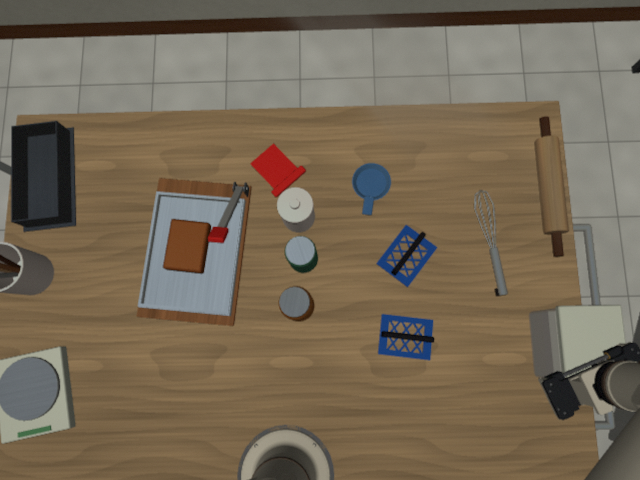

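View pics/side0.png

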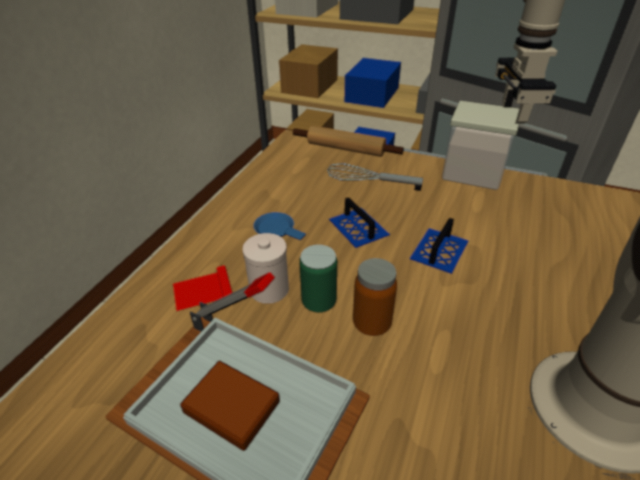

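The top view shows the slab at (187,246), the bar's hinge at (240,187), its red tab at (218,235), and the jars near x≈298. The two stencils are at (408,256) and (406,337). The base is at (285,470), so the target is the far one at (408,256).

```bash
cat >> h.py <<'E'
def blob(I,P,mask,lo,hi,name,zr=None):
    m=mask.copy(); u0,v0=lo;u1,v1=hi; w=np.zeros_like(m); w[v0:v1,u0:u1]=1; m&=w
    if zr: m&=(P[...,2]>zr[0])&(P[...,2]<zr[1])
    n,l,s,c=cv2.connectedComponentsWithStats(m.astype(np.uint8))
    if n<2: print(name,"none"); return None
    m=l==1+np.argmax(s[1:,4]); p=P[m]
    r=cv2.minAreaRect(p[:,:2].astype(np.float32))
    print(name,"n",len(p),"mean",p.mean(0).round(1),"med",np.median(p,0).round(1),"rect",np.round(r[0],1),np.round(r[1],1),round(r[2],1)); return m
E
python3 - <<'E'
from h import *
for nm,ws in(("top",dict(slab=((150,205),(215,285)),tab=((195,220),(235,250)),st=((370,220),(445,295)),row=((265,180),(325,330)))),("side",dict(slab=((170,350),(290,460)),tab=((235,265),(280,300)),st=((320,190),(395,250)),row=((235,230),(405,340))))):
    z=np.load(f"pics/{nm}0.npz"); I=z["I"]; k=(*z["f"],z["E"]); P=cloud(nm,z["D"],k)
    H=cv2.cvtColor(I,cv2.COLOR_RGB2HSV); h,s,v=[H[...,i].astype(int) for i in range(3)]
    print(nm)
    blob(I,P,(h>5)&(h<18)&(s>150),*ws["slab"],"slab",(45,60))
    blob(I,P,((h<4)|(h>174))&(s>170),*ws["tab"],"tab")
    blob(I,P,(h>100)&(h<130)&(s>150),*ws["st"],"plate")
    blob(I,P,(v<60)&(P[...,2]>40),*ws["st"],"handle")
    blob(I,P,(P[...,2]>112)&(h<25),*ws["row"],"jarlike")
    for nme,(lo,hi) in dict(all=ws["row"]).items():
        m=np.zeros(I.shape[:2],bool); m[lo[1]:hi[1],lo[0]:hi[0]]=1; m&=P[...,2]>105
        n,l,st,c=cv2.connectedComponentsWithStats(m.astype(np.uint8))
        for i in range(1,n):
            if st[i,4]>60: p=P[l==i]; print("  obj",p.mean(0).round(0),p.min(0).round(0),p.max(0).round(0))
z=np.load("pics/top0.npz");P=cloud("top",z["D"],(*z["f"],z["E"]))
for u,v in[(240,187),(243,190),(235,186),(230,208),(158,182),(248,190),(137,320),(234,323)]: print((u,v),P[v,u].round(0))
E
```

```text
top
slab n 1854 mean [555.6 242.8  50.4] med [554.9 242.7  50.4] rect [556.5 243.5] [ 98.5 128. ] 82.7
tab n 237 mean [549.5 126.  208. ] med [549.3 126.2 209.7] rect [551.7 126.9] [35.1 38.5] 85.0
plate n 844 mean [ 524.  -313.    15.4] med [ 521.5 -313.6    3.8] rect [ 444.7 -249.1] [ 96.7 341.9] 51.3
handle n 257 mean [ 523.4 -311.9   65.5] med [ 524.8 -312.8   56.2] rect [ 444.3 -246.2] [ 14.3 338. ] 50.2
jarlike n 147 mean [633.  -58.3 129.8] med [643.3 -57.7 121.6] rect [492.6 -72.2] [362.2  63. ] 9.3
  obj [634. -37. 126.] [ 319. -133.  107.] [ 679.    5. 1287.]
  obj [520. -50. 130.] [ 319. -133.  105.] [ 562.  -10. 1287.]
  obj [401. -38. 138.] [ 319. -133.  105.] [ 443.    4. 1287.]
side
slab n 4319 mean [555.6 251.8  50. ] med [554.2 252.8  50.2] rect [558.3 248.2] [ 97.4 126. ] 82.1
tab n 330 mean [547.9 136.4 208.8] med [544.6 139.5 211.8] rect [551.7 130.6] [33.9 35.3] 83.9
plate n 598 mean [ 526.4 -298.3    6.6] med [ 523.7 -303.3    2.7] rect [378.5  74.6] [138.9 961.2] 21.3
handle n 249 mean [ 523.7 -301.9   54.9] med [ 522.5 -303.9   53.9] rect [390.7  88. ] [ 71.  948.4] 19.1
jarlike n 1085 mean [634.5 -25.8 125.2] med [634.7 -26.9 121.5] rect [483.8 248.2] [ 86.5 732.1] 28.9
  obj [634. -24. 124.] [269. -79. 105.] [684. 548. 701.]
  obj [524. -37. 122.] [269. -81. 105.] [564. 548. 701.]
  obj [403. -19. 134.] [269. -69. 105.] [446. 548. 701.]
  obj [559. 135. 198.] [269. 112. 136.] [611. 548. 701.]
(240, 187) [705. 108.  53.]
(243, 190) [695.  99.  60.]
(235, 186) [709. 122.  51.]
(230, 208) [631. 117. 126.]
(158, 182) [738. 337.  10.]
(248, 190) [708.  94.  17.]
(137, 320) [374. 379.  -3.]
(234, 323) [362. 128.  -0.]
```

Emit:
apply_moves(deltas=[[0, 0.7, -0.71, -0.06, 0, 0, 0], [0, 0.7, -0.71, -0.06, 0, 0, 0], [0, 0.7, -0.71, -0.06, 0, 0, 0], [0, 0.7, -0.71, -0.06, 0, 0, 0], [0, 0.7, -0.71, -0.06, 0, 0, 0]])

```text
time: 0.72
position: [277.3, -512.0, 258.1]
ee_rot: [0.0, 0.983, 0.186, 0.0]
ft_force: [-0.3, 0.3, 0.3]
width: 46.2
grasp_force: 0.0
```

Emit:
apply_moves(deltas=[[0, 0.7, -0.71, -0.06, 0, 0, 0], [0, 0.7, -0.71, -0.06, 0, 0, 0], [0, 0.7, -0.71, -0.06, 0, 0, 0], [0, 0.7, -0.71, -0.06, 0, 0, 0], [0, 0.7, -0.71, -0.06, 0, 0, 0]])

```text
time: 1.35
position: [316.4, -420.6, 263.8]
ee_rot: [0.0, 0.983, 0.186, 0.0]
ft_force: [0.8, -0.3, -0.7]
width: 0.8
grasp_force: 0.0
```

Emit:
apply_moves(deltas=[[0, 0.7, -0.71, -0.06, 0, 0, 0], [0, 0.7, -0.71, -0.06, 0, 0, 0], [0, 0.7, -0.71, -0.06, 0, 0, 0], [0, 0.7, -0.71, -0.06, 0, 0, 0], [0, 0.7, -0.71, -0.06, 0, 0, 0]])

```text
time: 1.98
position: [355.6, -328.9, 269.8]
ee_rot: [0.0, 0.983, 0.186, 0.0]
ft_force: [0.1, 1.2, 0.0]
width: 0.5
grasp_force: 0.0
```

Emit:
apply_moves(deltas=[[0, 0.7, -0.71, -0.06, 0, 0, 0], [0, 0.7, -0.71, -0.06, 0, 0, 0], [0, 0.7, -0.71, -0.06, 0, 0, 0], [0, 0.7, -0.71, -0.06, 0, 0, 0], [0, 0.7, -0.71, -0.06, 0, 0, 0]])

```text
time: 2.6
position: [394.8, -237.2, 275.9]
ee_rot: [0.0, 0.983, 0.186, 0.0]
ft_force: [0.7, -0.4, 0.7]
width: 0.2
grasp_force: 0.0
```

Emit:
apply_moves(deltas=[[0, 0.7, -0.71, 0, 0, 0, 0], [0, 0.7, -0.71, 0, 0, 0, 0], [0, 0.7, -0.71, 0, 0, 0, 0], [0, 0.7, -0.71, 0, 0, 0, 0], [0, 0.7, -0.71, 0, 0, 0, 0]])

```text
time: 3.22
position: [433.9, -145.6, 275.8]
ee_rot: [0.0, 0.983, 0.186, 0.0]
ft_force: [-0.2, -0.6, -0.4]
width: 0.4
grasp_force: 0.0
```

Emit:
apply_moves(deltas=[[0, 0.7, -0.71, 0, 0, 0, 0], [0, 0.7, -0.71, 0, 0, 0, 0], [0, 0.7, -0.71, 0, 0, 0, 0], [0, 0.7, -0.71, 0, 0, 0, 0], [0, 0.7, -0.71, 0, 0, 0, 0]])

```text
time: 3.85
position: [473.0, -53.9, 275.8]
ee_rot: [0.0, 0.983, 0.186, 0.0]
ft_force: [-0.3, 0.3, -0.2]
width: 0.6
grasp_force: 0.0
```

Emit:
apply_moves(deltas=[[0, 0.7, -0.71, 0, 0, 0, 1], [0, 0.5, -0.85, 0, 0, 0, 1], [0, 0.5, -0.85, 0, 0, 0, 1], [0, 0, 0, 0, 0, 0, 1], [0, 0, 0, 0, 0, 0, 1]])

```text
time: 4.47
position: [492.5, 1.8, 275.7]
ee_rot: [-0.0, 0.998, -0.064, -0.0]
ft_force: [-0.6, -0.2, 0.5]
width: 0.5
grasp_force: 0.0
```

```bash
python3 - <<'E'
from h import *
print(manip.get_obs()["position"],manip.get_obs()["joint_pos"].round(2)); I,D,k=snap("wrist","w1"); print(k,(D>0).mean())
E
```

```text
[492.47630166   1.84003822 275.70967269] [ 0.61  0.23 -0.76  1.9   0.18  1.08 -1.92]
(np.float64(350.57599964718133), 321.73342737251585, 239.177858082307, array([[-1.27264243e-01, -9.57766525e-01, -2.57850920e-01,
         5.62125449e+02],
       [-9.91868634e-01,  1.22717853e-01,  3.37185512e-02,
        -7.10945772e+00],
       [-6.51588308e-04,  2.60045406e-01, -9.65596169e-01,
         4.06821226e+02],
       [ 0.00000000e+00,  0.00000000e+00,  0.00000000e+00,
         1.00000000e+00]])) 0.9826497395833333
```

View pics/w1.png

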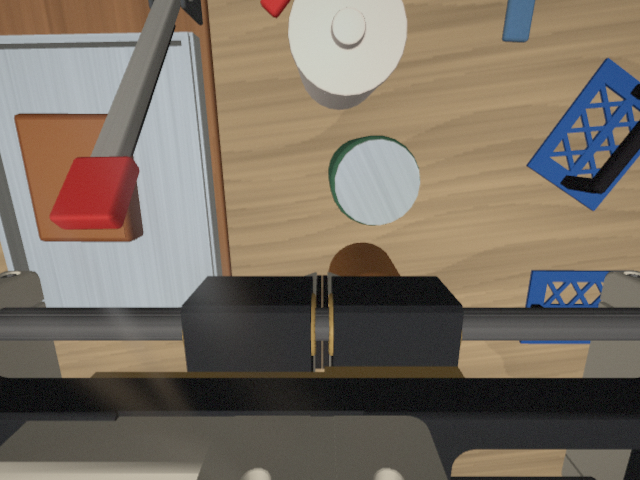

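The wrist view shows the raised bar from about (175,0) to its red tab at (97,190), with the slab behind it at (85,180). The target stencil is at (595,130), and the tin and canister tops are in the middle.

```bash
cat >> h.py <<'E'
def hsv(I):
    H=cv2.cvtColor(I,cv2.COLOR_RGB2HSV); return [H[...,i].astype(int) for i in range(3)]
def load(nm):
    z=np.load(f"pics/{nm}.npz"); k=(*z["f"],z["E"]); return z["I"],cloud("",z["D"],k),k
def yaw(): 
    r=R.from_quat(np.roll(manip.get_obs()["ee_rot"],-1)).as_matrix(); return np.degrees(np.arctan2(r[1,0],r[0,0]))
def to_tool(p,q=None):
    o=manip.get_obs(); r=R.from_quat(np.roll(o["ee_rot"],-1)).as_matrix(); return (r.T@(np.array(p)-o["position"])).round(1)
E
python3 - <<'E'
from h import *
I,P,k=load("w1"); h,s,v=hsv(I); Z=P[...,2]
m=blob(I,P,((h<4)|(h>174))&(s>170),(40,150),(145,235),"tab",(150,260))
blob(I,P,(h>4)&(h<18)&(s>130),(5,100),(150,245),"slab",(46,56))
# tab upper plane
p=P[m]; c=p.mean(0); n=np.linalg.svd(p-c,full_matrices=False)[2][2]; print("normal",n)
b=np.zeros(I.shape[:2],bool); b[20:150,100:190]=1; b&=(s<60)&(Z>70)&(Z<230)
p=P[b]; c=p.mean(0); d=np.linalg.svd(p-c,full_matrices=False)[2][0]; print("bar",c,d,np.degrees(np.arctan2(d[1],d[0])),np.arctan2(abs(d[2]),np.hypot(*d[:2])))
# rim edge right: board boundary
r=np.zeros(I.shape[:2],bool); r[40:270,150:240]=1; r&=(Z>35)&(Z<45)
p=P[r]; print("rim",len(p)); d=np.linalg.svd(p[:,:2]-p[:,:2].mean(0),full_matrices=False)[2][0]; print(p.mean(0),np.degrees(np.arctan2(d[1],d[0])))
print(yaw())
E
```

```text
tab n 3723 mean [551.2 128.8 208.1] med [550.3 129.2 210.3] rect [552.7 127.9] [36. 39.] 83.3
slab n 6558 mean [572.8 256.8  49.8] med [585.1 260.8  49.8] rect [559.8 245.8] [ 96.7 126.9] 82.7
normal [ 0.62526142 -0.07319878  0.77697496]
bar [620.00927989 117.79358635 137.06165748] [-0.70634965  0.08031188  0.70329238] 173.51333264161428 0.7800182360720831
rim 1799
[569.7778626  121.14439185  38.10626669] 173.7930516377891
-7.608828812929049
```

Emit:
apply_moves(deltas=[[0, 0.41, -0.95, 0, 0, 0, 0], [0, 0.41, -0.95, 0, 0, 0, 0], [0, 0.41, -0.95, 0, 0, 0, 0], [0, 0.41, -0.95, 0, 0, 0, 0], [0, 0.41, -0.95, 0, 0, 0, 0]])

```text
time: 5.15
position: [545.4, 90.8, 275.7]
ee_rot: [-0.0, 0.998, -0.062, -0.0]
ft_force: [-1.0, -0.4, -0.4]
width: 0.8
grasp_force: 0.0
```

Emit:
apply_moves(deltas=[[0, 0.41, -0.95, 0, 0, 0, 0], [0, 0.41, -0.95, 0, 0, 0, 0], [0, 0, 0, 0.8, 0, 0, 0], [0, 0, 0, 0.8, 0, 0, 0], [0, 0, 0, 0.4, 0, 0, 0]])

```text
time: 5.78
position: [565.0, 123.9, 233.6]
ee_rot: [0.001, 0.998, -0.064, -0.001]
ft_force: [0.2, 0.8, 0.8]
width: 0.0
grasp_force: 0.0
```

Emit:
apply_moves(deltas=[[0, -0.43, 0, 0.65, 0, 0, 0], [0, -0.43, 0, 0.65, 0, 0, 0], [0, -0.42, 0, 0.65, 0, 0, 0], [0, -0.35, 0, 0.6, 0, 0, 0], [0, -0.35, 0, 0.6, 0, 0, 0]])

```text
time: 6.4
position: [526.5, 130.4, 172.0]
ee_rot: [0.0, 0.998, -0.063, 0.0]
ft_force: [1.0, -0.7, 1.0]
width: 0.4
grasp_force: 0.4
```

Emit:
apply_moves(deltas=[[0, -0.45, 0, 0.85, 0, 0, 0], [0, -0.35, 0, 0.9, 0, 0, 0], [0, -0.25, 0, 0.9, 0, 0, 0], [0, -0.15, 0, 0.9, 0, 0, 0], [0, -0.1, 0, 0.6, 0, 0, 0]])

```text
time: 7.02
position: [500.8, 133.7, 88.6]
ee_rot: [0.0, 0.998, -0.063, -0.0]
ft_force: [0.7, -0.5, 0.6]
width: 0.4
grasp_force: 0.3
```

Emit:
apply_moves(deltas=[[0, 0, 0, 0.2, 0, 0, 0], [0, 0, 0, 0.1, 0, 0, 0], [0, 0, 0, 0, 0, 0, 0]])

```text
time: 7.4
position: [501.6, 133.8, 84.0]
ee_rot: [-0.0, 0.998, -0.063, 0.0]
ft_force: [0.1, -0.2, -0.6]
width: 0.3
grasp_force: 0.0
```

Emit:
apply_moves(deltas=[[0, 0, 0, 0.1, 0, 0, 0], [0, 0, 0, 0.1, 0, 0, 0], [0, 0, 0, 0.1, 0, 0, 0]])

```text
time: 7.78
position: [501.9, 134.0, 80.5]
ee_rot: [0.001, 0.998, -0.063, 0.001]
ft_force: [-12.0, -3.6, 43.7]
width: 0.3
grasp_force: 21.7
```

```bash
python3 - <<'E'
from h import *
I,D,k=snap("side","s2"); cv2.imwrite("pics/s2c.png",cv2.resize(I[240:480,80:400,::-1],None,fx=2,fy=2))
P=cloud("",D,k); h,s,v=hsv(I)
blob(I,P,((h<4)|(h>174))&(s>170),(240,260),(420,420),"tab",(20,260))
print(manip.get_obs()["ft_force"])
E
```

```text
tab n 336 mean [485.  141.8  53.6] med [484.  144.1  53.9] rect [491.9 154.2] [71.9 39.5] 77.8
[-8.81334824 -3.15775828 30.90716526]
```

View pics/s2c.png

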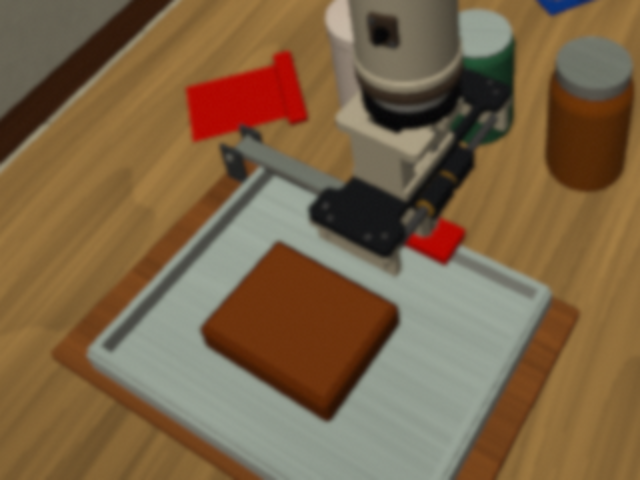

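The picture shows the bar lying flat on the rim, with the tab at (438,240) in the crop. The force reading shows it is against its stop. Next I retreat upward and look at the slab from above.

Emit:
apply_moves(deltas=[[0, 0, 0, -0.6, 0, 0, 0], [0, 0, 0, -1, 0, 0, 0], [0, 0, 0, -1, 0, 0, 0], [0, 0, 0, -1, 0, 0, 0], [0, 0, 0, -1, 0, 0, 0]])

```text
time: 8.45
position: [501.3, 133.7, 171.3]
ee_rot: [-0.0, 0.998, -0.063, 0.0]
ft_force: [-1.0, 0.4, -0.1]
width: 0.7
grasp_force: 0.0
```

Emit:
apply_moves(deltas=[[0, 0, 0, -1, 0, 0, 0], [0, 0, 0, -1, 0, 0, 0], [0, 0, 0, -1, 0, 0, 0], [0, 0, 0, -1, 0, 0, 0], [0, 0, 0, -0.6, 0, 0, 0]])

```text
time: 9.07
position: [501.5, 133.9, 263.3]
ee_rot: [-0.0, 0.998, -0.063, 0.001]
ft_force: [0.6, 0.1, -0.3]
width: 0.6
grasp_force: 0.0
```

```bash
python3 - <<'E'
from h import *
o=manip.get_obs();print(o["position"],o["joint_pos"].round(2))
I,D,k=snap("wrist","w2"); P=cloud("",D,k); h,s,v=hsv(I); print(k[3][:3,3])
m=blob(I,P,(h>4)&(h<18)&(s>130),(0,0),(300,270),"slab",(46,56))
vv,uu=np.where(m); print(uu.min(),uu.max(),vv.min(),vv.max())
blob(I,P,((h<4)|(h>174))&(s>170),(100,100),(500,300),"tab",(30,100))
Z=P[...,2]; b=(s<60)&(Z>47)&(Z<62); b[:, :200]=0; b[:,450:]=0; b[280:]=0
p=P[b]; print(len(p),p.mean(0),p.std(0)); 
for lo,hi in((520,560),(560,600),(600,640),(640,680)):
    q=p[(p[:,0]>lo)&(p[:,0]<hi)]; print(lo,len(q),np.median(q,0) if len(q) else "")
E
```

```text
[501.49240053 133.8994316  263.34270231] [ 0.36  0.31 -0.8   1.86  0.26  1.08 -2.24]
[570.95628827 125.10365153 394.55301144]
slab n 11830 mean [567.1 240.2  49.7] med [570.2 239.7  49.8] rect [559.7 245.4] [ 97.6 127.1] 82.6
144 253 104 236
tab n 1445 mean [492.7 135.   54.1] med [493.  135.   54.1] rect [492.1 135.2] [34.5 44.5] 83.5
4331 [607.77111582 117.65471477  53.04586048] [52.04450215 29.21708238  1.3596434 ]
520 778 [539.8860862  130.27387854  53.12448979]
560 854 [580.39921487 125.79342588  53.10679668]
600 1084 [622.71671691 120.00544295  53.07022509]
640 1139 [658.49392491 116.11840085  53.14755056]
```

View pics/w2.png

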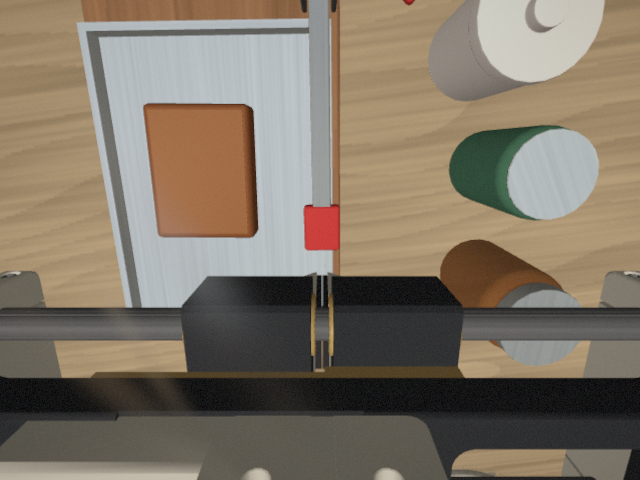

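The bar is down and level: it runs from (318,0) to the tab at (322,228), with a constant height. The slab sits off-centre at (205,170), so I centre the camera on it for one accurate look.

Emit:
apply_moves(deltas=[[0, 0.65, -1, 0, 0, 0, 0], [0, 0.65, -1, 0, 0, 0, 0], [0, 0.65, -1, 0, 0, 0, 0], [0, 0.65, -1, 0, 0, 0, 0], [0, 0.65, -1, 0, 0, 0, 0]])

```text
time: 9.75
position: [578.5, 225.0, 261.1]
ee_rot: [0.0, 0.998, -0.063, -0.001]
ft_force: [-0.3, -0.6, -0.4]
width: 0.4
grasp_force: 0.0
```

Emit:
apply_moves(deltas=[[0, 0.05, -0.85, 0, 0, 0, 0], [0, 0, 0, 0, 0, 0, 0]])

```text
time: 10.0
position: [580.3, 243.4, 261.4]
ee_rot: [-0.0, 0.998, -0.062, -0.001]
ft_force: [0.3, 0.1, 0.1]
width: 0.6
grasp_force: 0.0
```

```bash
python3 - <<'E'
from h import *
o=manip.get_obs();print(o["position"],o["joint_pos"].round(2))
I,D,k=snap("wrist","w3"); P=cloud("",D,k); h,s,v=hsv(I)
m=blob(I,P,(h>4)&(h<18)&(s>130),(150,100),(500,275),"slab",(46,56))
vv,uu=np.where(m); print(uu.min(),uu.max(),vv.min(),vv.max())
Q=np.array([ray("",u,v,51,k)[:2] for u,v in zip(uu,vv)]); r=cv2.minAreaRect(Q.astype(np.float32)); print(r)
a=np.radians(-7); e=np.array([np.cos(a),np.sin(a)]); n=np.array([-e[1],e[0]])
for d,t in((e,n),(n,e)):
    x=(Q-np.array([559,245]))@d; y=(Q-np.array([559,245]))@t
    for sg in(1,-1):
        xs=[];ys=[]
        for b in np.arange(-40,41,4):
            w=abs(x-b)<2
            if w.any() : xs.append(b); ys.append(sg*np.max(sg*y[w]))
        f=np.polyfit(xs,ys,1); print("edge deg",np.degrees(f[0]).round(2),"off",f[1].round(1))
E
```

```text
[580.26670962 243.3925202  261.39195836] [ 0.1   0.53 -0.76  1.59  0.38  1.18 -2.43]
slab n 9675 mean [573.9 244.6  49.6] med [574.8 244.6  49.7] rect [571.7 244.7] [ 97.7 104.5] 82.3
273 372 173 274
((572.3472900390625, 244.54396057128906), (96.55951690673828, 103.7121810913086), 82.53036499023438)
edge deg -0.49 off 49.2
edge deg -0.59 off -46.5
edge deg 0.76 off 64.5
edge deg -0.04 off -38.0
```

Emit:
apply_moves(deltas=[[0, -0.02, 1, 0, 0, 0, 0], [0, -0.02, 1, 0, 0, 0, 0], [0, -0.02, 1, 0, 0, 0, 0], [0, -0.02, 1, 0, 0, 0, 0], [0, -0.02, 1, 0, 0, 0, 0]])

```text
time: 10.68
position: [566.1, 140.6, 261.8]
ee_rot: [0.001, 0.998, -0.064, -0.0]
ft_force: [-0.5, -0.6, -0.9]
width: 0.1
grasp_force: 0.0
```

Emit:
apply_moves(deltas=[[0, -0.02, 1, 0, 0, 0, 0], [0, -0.02, 1, 0, 0, 0, 0], [0, -0.02, 1, 0, 0, 0, 0], [0, -0.02, 1, 0, 0, 0, 0], [0, -0.02, 1, 0, 0, 0, 0]])

```text
time: 11.3
position: [551.3, 41.7, 261.8]
ee_rot: [0.001, 0.998, -0.064, -0.0]
ft_force: [-0.0, -0.7, 0.4]
width: -0.1
grasp_force: 0.0
```

Emit:
apply_moves(deltas=[[0, -0.02, 1, 0, 0, 0, 0], [0, -0.02, 1, 0, 0, 0, 0], [0, -0.02, 1, 0, 0, 0, 0], [0, -0.02, 1, 0, 0, 0, 0], [0, -0.02, 1, 0, 0, 0, 0]])

```text
time: 11.92
position: [536.6, -57.0, 261.8]
ee_rot: [0.001, 0.998, -0.064, -0.0]
ft_force: [0.6, -0.4, -0.5]
width: 0.2
grasp_force: 0.0
```

Emit:
apply_moves(deltas=[[0, -0.02, 1, 0, 0, 0, 0], [0, -0.02, 1, 0, 0, 0, 0], [0, -0.02, 1, 0, 0, 0, 0], [1, -0.02, 1, 0, 0, 0, 0], [1, -0.02, 1, 0, 0, 0, 0]])

```text
time: 12.55
position: [521.9, -155.8, 261.8]
ee_rot: [0.001, 0.998, -0.064, -0.0]
ft_force: [0.0, 0.2, 0.7]
width: 15.8
grasp_force: 0.0
```

Emit:
apply_moves(deltas=[[1, -0.02, 1, 0, 0, 0, 0], [1, -0.02, 1, 0, 0, 0, 0], [1, -0.02, 1, 0, 0, 0, 0], [1, -0.02, 1, 0, 0, 0, 0], [1, -0.02, 1, 0, 0, 0, 0]])

```text
time: 13.18
position: [508.4, -254.6, 261.7]
ee_rot: [-0.0, 0.998, -0.063, 0.0]
ft_force: [-0.9, 0.4, 0.6]
width: 65.9
grasp_force: 0.0
```

Emit:
apply_moves(deltas=[[1, 0, 0.8, 0, 0, 0, 1], [1, 0, 0, 0, 0, 0, 1], [1, 0, 0, 0, 0, 0, 1], [1, 0, 0, 0, 0, 0, 1], [1, 0, 0, 0, 0, 0, 1]])

```text
time: 13.8
position: [506.5, -269.8, 261.7]
ee_rot: [-0.0, 0.951, -0.31, -0.0]
ft_force: [0.0, 0.3, -0.2]
width: 91.5
grasp_force: 0.0
```

```bash
cat > st.py <<'E'
from h import *
import sys
o=manip.get_obs();print(o["position"],o["joint_pos"].round(2),yaw())
I,D,k=snap("wrist",sys.argv[1]); P=cloud("",D,k); h,s,v=hsv(I)
m=blob(I,P,(v<70),(0,0),(640,300),"handle",(48,62))
if m is not None:
    vv,uu=np.where(m); print(uu.min(),uu.max(),vv.min(),vv.max())
m=blob(I,P,(h>100)&(h<130)&(s>150),(0,0),(640,300),"plate",(-3,12))
E
python3 st.py w4
```

```text
[ 506.47847282 -269.80544387  261.65133147] [ 0.88  0.37 -0.56  1.73  0.22  1.1  -1.94] -36.06062867337443
handle n 1832 mean [ 532.3 -316.1   54.6] med [ 533.3 -316.9   54.8] rect [ 530.1 -314.6] [ 14.  121.3] 51.3
335 356 104 233
plate n 2974 mean [ 551.7 -292.3    2.1] med [ 555.6 -291.9    2.1] rect [ 546.6 -293.4] [ 43.9 128.3] 51.4
```

View pics/w4.png

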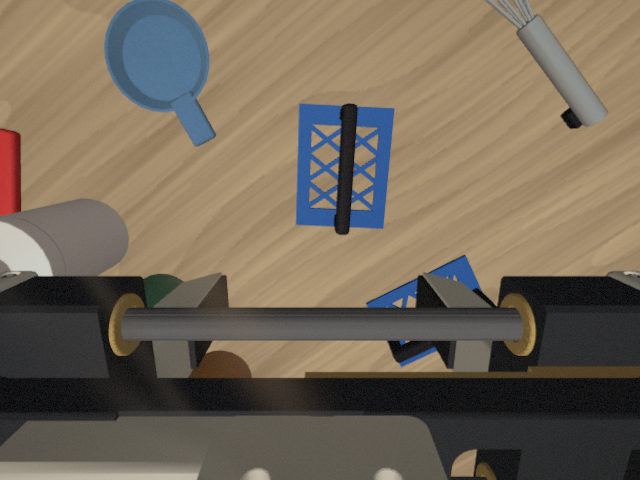

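The wrist view shows the target stencil upright in the picture at (345,165). Its handle runs from (348,105) to (342,233), and the look-alike is at (430,310). I go above it and descend.

Emit:
apply_moves(deltas=[[1, 0, 0, 0.5, 0, 0, 0.45], [1, 0.58, 0.25, 0.9, 0, 0, 0], [1, 0.58, 0.25, 0.9, 0, 0, 0], [1, 0.58, 0.25, 0.9, 0, 0, 0], [1, 0.58, 0.26, 0.9, 0, 0, 0]])

```text
time: 14.48
position: [530.3, -315.3, 177.9]
ee_rot: [-0.0, 0.944, -0.329, -0.0]
ft_force: [-0.7, 0.4, 0.6]
width: 91.5
grasp_force: 0.0
```

Emit:
apply_moves(deltas=[[1, 0, 0, 1, 0, 0, 0], [1, 0, 0, 1, 0, 0, 0], [1, 0, 0, 1, 0, 0, 0], [1, 0, 0, 1, 0, 0, 0], [1, 0, 0, 0.7, 0, 0, 0]])

```text
time: 15.1
position: [529.9, -313.5, 84.3]
ee_rot: [-0.0, 0.944, -0.329, -0.0]
ft_force: [-0.6, -0.3, 0.3]
width: 91.9
grasp_force: 0.0
```

```bash
python3 - <<'E'
from h import *
print(manip.get_obs()["position"],yaw(),to_tool([530,-314.6,50]))
E
```

```text
[ 529.92051224 -313.46163493   84.25338877] -38.43174247468012 [ 0.8  0.8 34.3]
```

Emit:
apply_moves(deltas=[[1, 0.02, 0.04, 0.7, 0, 0, 0], [1, 0.02, 0, 0.6, 0, 0, 0], [0, 0, 0, 0.05, 0, 0, 0], [0, 0, 0, 0, 0, 0, 0], [0, 0, 0, 0, 0, 0, 0]], grip_force=30)

```text
time: 15.72
position: [531.0, -315.2, 59.4]
ee_rot: [0.0, 0.944, -0.329, 0.001]
ft_force: [0.7, 0.7, 0.3]
width: 66.6
grasp_force: 0.0
```

Emit:
apply_moves(deltas=[[0, 0, 0, 0, 0, 0, 0], [0, 0, 0, 0, 0, 0, 0], [0, 0, 0, 0, 0, 0, 0], [0, 0, 0, 0, 0, 0, 0]])

```text
time: 16.23
position: [530.5, -315.0, 58.8]
ee_rot: [0.0, 0.944, -0.329, 0.0]
ft_force: [-0.5, 0.2, 0.2]
width: 26.8
grasp_force: 0.0
```

Emit:
apply_moves(deltas=[[0, 0, 0, 0, 0, 0, 0], [0, 0, 0, 0, 0, 0, 0], [0, 0, 0, 0, 0, 0, 0]])

```text
time: 16.6
position: [530.4, -315.0, 58.7]
ee_rot: [0.0, 0.944, -0.329, -0.0]
ft_force: [-0.9, -1.1, 1.0]
width: 14.0
grasp_force: 30.0
```

Emit:
apply_moves(deltas=[[0, 0, 0, -0.3, 0, 0, 0], [0, 0, 0, -0.7, 0, 0, 0], [0, 0, 0, -1, 0, 0, 0], [0, 0, 0, -1, 0, 0, 0], [0, 0, 0, -1, 0, 0, 0]])

```text
time: 17.23
position: [530.8, -315.2, 140.8]
ee_rot: [0.0, 0.944, -0.329, 0.001]
ft_force: [0.2, 0.2, -1.9]
width: 13.7
grasp_force: 30.0
```

Emit:
apply_moves(deltas=[[0, 0, 0, -1, 0, 0, 0], [0, 0, 0, -1, 0, 0, 0], [0, 0, 0, -1, 0, 0, 0], [0, 0, 0, -1, 0, 0, 0], [0, 0, 0, -1, 0, 0, 0]])

```text
time: 17.85
position: [530.4, -314.9, 240.0]
ee_rot: [-0.0, 0.944, -0.329, -0.0]
ft_force: [0.7, 0.5, -2.7]
width: 13.7
grasp_force: 30.0
```

```bash
python3 - <<'E'
from h import *
o=manip.get_obs();print(o["position"],o["width"],o["ft_force"],yaw())
I,D,k=snap("wrist","w5")
E
```

```text
[ 530.41231385 -314.91291725  240.04956368] 13.714340698572354 [ 0.68743905  0.47498745 -2.70813616] -38.450847618002676
```

View pics/w5.png

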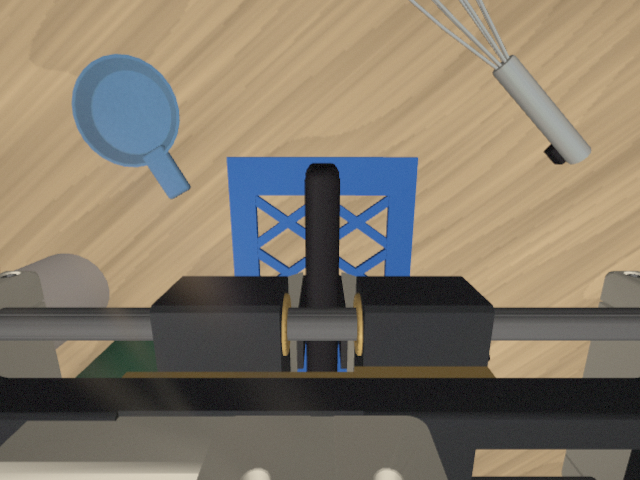

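```bash
cat > pl.py <<'E'
from h import *
import sys
I,P,k=load(sys.argv[1]); h,s,v=hsv(I); o=manip.get_obs(); r=R.from_quat(np.roll(o["ee_rot"],-1)).as_matrix()
T=(P-o["position"])@r
m=(h>100)&(h<130)&(s>150)&(T[...,2]>45)&(T[...,2]<65)&(abs(T[...,1])<70); m[275:]=0
q=T[m]; A=np.c_[q[:,:2],np.ones(len(q))]; print(len(q),"plane z=ax+by+c",np.linalg.lstsq(A,q[:,2],rcond=None)[0].round(4))
# rays onto plate top plane in tool frame (z=54.7)
O=r.T@(k[3][:3,3]-o["position"]); vv,uu=np.where(m)
d=np.stack([(uu-k[1])/k[0],(vv-k[2])/k[0],np.ones(len(uu))],-1)@(r.T@k[3][:3,:3]).T
X=O+d*((54.7-O[2])/d[:,2])[:,None]
def edge(x,y,sg,bs):
    ys=[sg*np.max(sg*y[abs(x-b)<1.5]) for b in bs if (abs(x-b)<1.5).any()]; xs=[b for b in bs if (abs(x-b)<1.5).any()]
    f=np.polyfit(xs,ys,1); return np.degrees(f[0]).round(2),np.polyval(f,0).round(1),ys[len(ys)//2].round(1)
print("far",edge(X[:,1],X[:,0],1,np.arange(-42,43,4)))
for sg in(1,-1): print("side",sg,edge(X[:,0],X[:,1],sg,np.arange(15,60,4)))
print(X.min(0),X.max(0))
E
python3 pl.py w5
```

```text
12410 plane z=ax+by+c [-9.00000e-04 -2.00000e-04  5.98575e+01]
far (np.float64(0.05), np.float64(61.8), np.float64(61.8))
side 1 (np.float64(0.01), np.float64(48.4), np.float64(48.6))
side -1 (np.float64(-0.17), np.float64(-47.6), np.float64(-47.5))
[ -1.00085167 -47.84094693  54.7       ] [61.84221503 48.56078549 54.7       ]
```

The stencil is held square in the jaws, with its plate from (228,157) to (416,157). Now I turn it and carry it across above the jars.

Emit:
apply_moves(deltas=[[0, 0, 0, -0.2, 0, 0, -0.8], [0, 0, 0, -0.2, 0, 0, -1], [0, 0, 0, 0, 0, 0, -1], [0, 0, 0, 0, 0, 0, -1], [0, 0, 0, 0, 0, 0, -1]])

```text
time: 18.52
position: [530.3, -314.9, 246.7]
ee_rot: [-0.0, 0.996, -0.094, -0.0]
ft_force: [0.5, 0.6, -2.5]
width: 13.4
grasp_force: 30.0
```

Emit:
apply_moves(deltas=[[0, 0, -0.2, 0, 0, 0, -0.62], [0, -0.07, -0.6, 0, 0, 0, 0], [0, -0.08, -1, 0, 0, 0, 0], [0, -0.08, -1, 0, 0, 0, 0], [0, -0.08, -1, 0, 0, 0, 0]])

```text
time: 19.15
position: [534.5, -236.5, 246.9]
ee_rot: [-0.0, 0.998, -0.064, 0.0]
ft_force: [0.1, 0.4, -3.0]
width: 13.4
grasp_force: 30.0
```

Emit:
apply_moves(deltas=[[0, -0.08, -1, 0, 0, 0, 0], [0, -0.08, -1, 0, 0, 0, 0], [0, -0.08, -1, 0, 0, 0, 0], [0, -0.08, -1, 0, 0, 0, 0], [0, -0.08, -1, 0, 0, 0, 0]])

```text
time: 19.77
position: [539.3, -137.3, 246.7]
ee_rot: [-0.0, 0.998, -0.065, 0.0]
ft_force: [-0.0, 0.6, -2.2]
width: 13.7
grasp_force: 30.0
```

Emit:
apply_moves(deltas=[[0, -0.08, -1, 0, 0, 0, 0], [0, -0.08, -1, 0, 0, 0, 0], [0, -0.08, -1, 0, 0, 0, 0], [0, -0.08, -1, 0, 0, 0, 0], [0, -0.08, -1, 0, 0, 0, 0]])

```text
time: 20.4
position: [544.2, -37.1, 246.7]
ee_rot: [-0.0, 0.998, -0.065, 0.0]
ft_force: [-0.3, 0.4, -3.0]
width: 13.7
grasp_force: 30.0
```

Emit:
apply_moves(deltas=[[0, -0.08, -1, 0, 0, 0, 0], [0, -0.08, -1, 0, 0, 0, 0], [0, -0.08, -1, 0, 0, 0, 0], [0, -0.08, -1, 0, 0, 0, 0], [0, -0.08, -1, 0, 0, 0, 0]])

```text
time: 21.02
position: [549.0, 63.0, 246.7]
ee_rot: [0.0, 0.998, -0.065, 0.0]
ft_force: [0.4, -0.4, -2.3]
width: 13.4
grasp_force: 30.0
```

Emit:
apply_moves(deltas=[[0, -0.08, -1, 0, 0, 0, 0], [0, -0.08, -1, 0, 0, 0, 0], [0, -0.08, -1, 0, 0, 0, 0], [0, -0.08, -1, 0, 0, 0, 0], [0, -0.08, -1, 0, 0, 0, 0]])

```text
time: 21.65
position: [553.9, 163.2, 246.7]
ee_rot: [-0.0, 0.998, -0.065, -0.0]
ft_force: [0.1, 0.7, -2.7]
width: 13.8
grasp_force: 30.0
```

```bash
python3 - <<'E'
from h import *
o=manip.get_obs();print(o["position"],o["width"],yaw(),o["joint_pos"].round(2),to_tool([559.8,245.9,119.7]))
E
```

```text
[553.89100059 163.22426596 246.68436439] 13.815408916421735 -7.4049395161588745 [ 0.26  0.45 -0.77  1.74  0.35  1.1  -2.32] [ -4.8 -82.7 127. ]
```

Emit:
apply_moves(deltas=[[0, -0.05, -0.9, 0, 0, 0, 0], [0, -0.05, -0.9, 0, 0, 0, 0], [0, -0.05, -0.9, 0, 0, 0, 0], [0, -0.05, -0.8, 0, 0, 0, 0], [0, -0.02, -0.5, 0, 0, 0, 0]])

```text
time: 22.28
position: [559.9, 243.2, 246.7]
ee_rot: [-0.0, 0.998, -0.064, -0.0]
ft_force: [-0.0, -0.3, -2.0]
width: 13.5
grasp_force: 30.0
```

Emit:
apply_moves(deltas=[[0, 0, 0, 0.8, 0, 0, 0], [0, 0, 0, 1, 0, 0, 0], [0, 0, 0, 1, 0, 0, 0], [0, 0, 0, 1, 0, 0, 0], [0, 0, 0, 1, 0, 0, 0]])

```text
time: 22.9
position: [559.9, 241.4, 149.0]
ee_rot: [0.0, 0.998, -0.065, -0.0]
ft_force: [-0.5, 1.3, -2.7]
width: 13.6
grasp_force: 30.0
```

Emit:
apply_moves(deltas=[[0, 0, 0, 0.6, 0, 0, 0], [0, 0, 0, 0, 0, 0, 0], [0, 0, 0, 0, 0, 0, 0]])

```text
time: 23.28
position: [560.5, 242.3, 139.4]
ee_rot: [-0.0, 0.998, -0.064, 0.001]
ft_force: [-0.6, -0.4, -1.7]
width: 13.6
grasp_force: 30.0
```

```bash
python3 - <<'E'
from h import *
o=manip.get_obs();print(o["position"],o["width"],yaw(),o["joint_pos"].round(2),to_tool([559.8,245.9,119.7]))
I,D,k=snap("side","s6"); cv2.imwrite("pics/s6c.png",cv2.resize(I[260:460,120:380,::-1],None,fx=3,fy=3,interpolation=cv2.INTER_CUBIC))
P=cloud("",D,k); h,s,v=hsv(I)
for nm,m in(("plate",(h>100)&(h<130)&(s>150)),("slab",(h>4)&(h<18)&(s>150))):
    m=blob(I,P,m,(120,300),(330,460),nm,(20,100))
    if m is not None: print(np.percentile(P[m][:,2],[5,25,50,75,95]).round(1))
I,D,k=snap("top","t6"); P=cloud("",D,k); h,s,v=hsv(I)
m=blob(I,P,(h>100)&(h<130)&(s>150),(140,190),(230,300),"platetop",(50,110))
E
```

```text
[560.54333002 242.33236853 139.38628998] 13.596814054810993 -7.3893010807145245 [ 0.04  0.62 -0.67  1.74  0.46  0.94 -2.52] [-1.2 -3.4 19.7]
plate n 1809 mean [532.8 253.2  83.3] med [529.6 257.1  83.3] rect [545.2 244.7] [99.7 99.8] 82.2
[81.4 82.5 83.3 84.  85.1]
slab n 1543 mean [535.1 276.5  46.2] med [517.9 287.1  48.6] rect [558.  249.4] [ 96.  125.5] 82.3
[33.7 44.  48.6 50.  51.6]
platetop n 29 mean [614.9 220.4  84.4] med [616.3 220.2  84. ] rect [614.2 219.1] [19.5  8.9] 89.3
```

View pics/s6c.png

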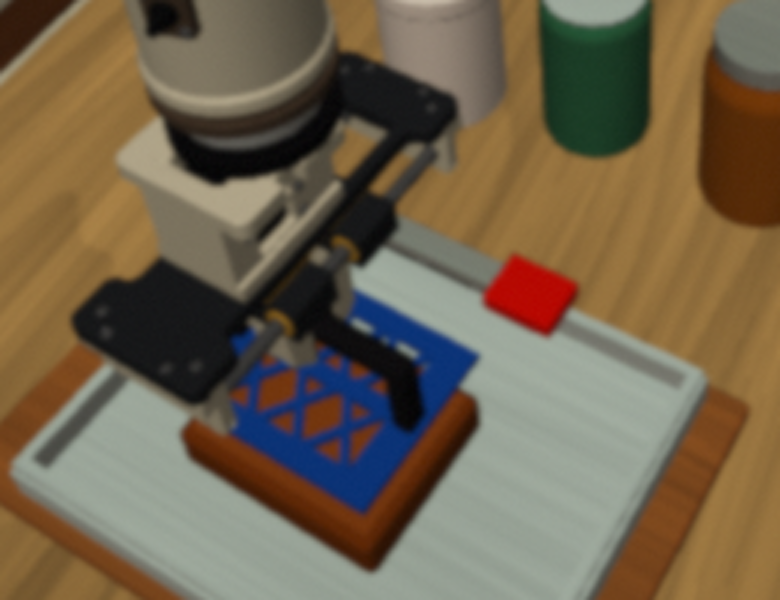

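The side view shows the stencil hovering over the slab, edges parallel. In the crop the plate's near corner is at (365,510) and the slab's at (372,530). The bar is still flat.

Emit:
apply_moves(deltas=[[0, -0.05, -0.1, 0.2, 0, 0, 0], [0, 0, -0.1, 0.2, 0, 0, 0], [0, 0, 0, 0.2, 0, 0, 0], [0, 0, 0, 0.15, 0, 0, 0], [0, 0, 0, 0, 0, 0, 0]])

```text
time: 24.0
position: [559.4, 245.8, 123.3]
ee_rot: [0.0, 0.998, -0.065, -0.0]
ft_force: [0.0, -0.2, -2.8]
width: 13.6
grasp_force: 30.0
```

```bash
cat > rel.py <<'E'
from h import *
import sys
o=manip.get_obs();print(o["position"],yaw(),o["joint_pos"][6].round(3),o["ee_rot"].round(4),to_tool([559.8,245.9,119.7]))
I,D,k=snap("side",sys.argv[1]); P=cloud("",D,k); h,s,v=hsv(I)
w=np.zeros(I.shape[:2],bool); w[300:460,120:330]=1
zt=o["position"][2]-58.7+4
B=(h>100)&(h<130)&(s>150)&w; S=(h>4)&(h<18)&(s>150)&w&(P[...,2]>47.5)&(P[...,2]<60)
a=np.radians(-7.4); e=np.array([np.cos(a),np.sin(a)]); n=np.array([-e[1],e[0]]); c=np.array([559.8,245.9])
def pts(m,z):
    vv,uu=np.where(m); return np.array([ray("",u,v_,z,k)[:2] for u,v_ in zip(uu,vv)])-c
for nm,m,z in(("plate",B,zt),("slab",S,51)):
    Q=pts(m,z); x=Q@e; y=Q@n
    for lab,p,q,bs in(("+y edge",x,y,np.arange(-50,40,5)),("-x edge",y,-x,np.arange(-25,45,5))):
        t=[(b,q[abs(p-b)<2].max()) for b in bs if (abs(p-b)<2).any()]; t=np.array(t); med=np.median(t[:,1]); t=t[abs(t[:,1]-med)<4]
        f=np.polyfit(t[:,0],t[:,1],1); print(nm,lab,"n",len(t),"deg",np.degrees(f[0]).round(2),"at0",f[1].round(1))
pm=B&(P[...,2]>60); A=P[pm]; X=np.c_[A[:,:2]-A[:,:2].mean(0),np.ones(len(A))]; print("plate plane",np.linalg.lstsq(X,A[:,2],rcond=None)[0].round(4),"slab z",np.median(P[S][:,2]))
E
python3 rel.py s7
```

```text
[559.36007326 245.78070598 123.29937394] -7.399115316621313 -2.527 [ 2.000e-04  9.979e-01 -6.450e-02 -3.000e-04] [ 0.4 -0.2  3.6]
plate +y edge n 14 deg -1.15 at0 49.3
plate -x edge n 14 deg -0.07 at0 65.9
slab +y edge n 16 deg -0.34 at0 49.9
slab -x edge n 14 deg 0.28 at0 63.6
plate plane [-0.4259  0.4019 70.0545] slab z 49.89847860899954
```

Emit:
apply_moves(deltas=[[0, 0.04, -0.04, 0.1, 0, 0, 0], [0, 0, 0, 0.07, 0, 0, 0], [0, 0, 0, 0, 0, 0, 0], [0, 0, 0, 0, 0, 0, 0]])

```text
time: 24.55
position: [560.5, 246.6, 120.3]
ee_rot: [0.0, 0.998, -0.065, 0.0]
ft_force: [0.0, -0.6, -2.1]
width: 13.5
grasp_force: 30.0
```

```bash
sed -i 's/pm=B&(P\[...,2\]>60)/pm=B\&(abs(P[...,2]-zt)<5)/' rel.py; python3 rel.py s8; python3 - <<'E'
from h import *
I,P,k=load("s8"); cv2.imwrite("pics/s8c.png",cv2.resize(I[300:460,150:310,::-1],None,fx=3.7,fy=3.7,interpolation=cv2.INTER_CUBIC)); snap("wrist","w8")
E
python3 pl.py w8
```

```text
[560.49750122 246.60487467 120.347868  ] -7.402840836239461 -2.528 [ 0.      0.9979 -0.0646  0.    ] [-0.6  0.8  0.6]
plate +y edge n 14 deg 0.12 at0 50.7
plate -x edge n 14 deg 0.06 at0 64.9
slab +y edge n 16 deg -0.17 at0 50.0
slab -x edge n 14 deg -0.25 at0 64.5
plate plane [-3.00000e-03  1.70000e-03  6.42511e+01] slab z 49.99163013084535
12646 plane z=ax+by+c [-5.80000e-03  0.00000e+00  5.69062e+01]
far (np.float64(-0.15), np.float64(64.0), np.float64(64.1))
side 1 (np.float64(-0.01), np.float64(49.1), np.float64(49.1))
side -1 (np.float64(-0.13), np.float64(-48.7), np.float64(-48.7))
[ -0.21575995 -48.97311707  54.7       ] [64.15050148 49.17755478 54.7       ]
```

View pics/s8c.png

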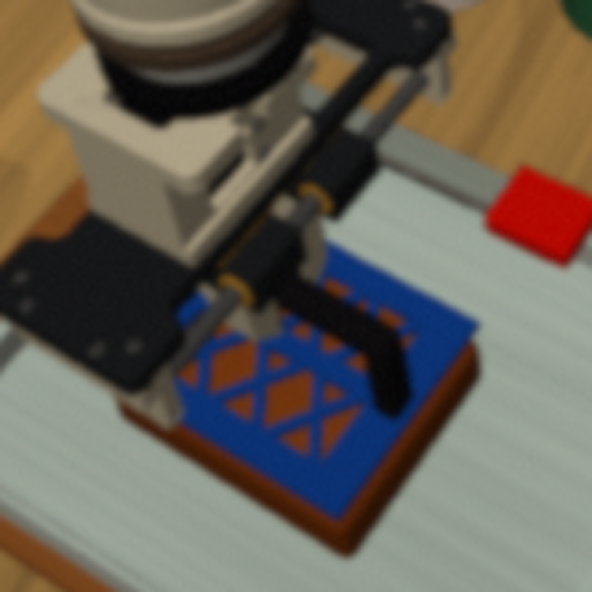

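In the picture the stencil is over the slab and square to it, the gap is about 10 mm, and the tab at (540,215) is still down. I hand it in now.

```bash
python3 -c "
from rig import manip
print(manip.job_done())"
```

```text
the job is handed in; nothing more can be done
None
```

I've handed the job in: the bar is fully down, and the stencil is held level about 10 mm above the slab. It is centred to about 1 mm and square to the slab's edges; nothing was seen touching the slab, and the job took about 25 s.

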